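# Pole joint from behind the scraper

### The arm

A 6-joint arm with a two-finger parallel gripper is mounted at the origin on the work surface. World frame = base frame: x ahead of the robot, y to its left, z up, the work surface at z = 0. Lengths are in m, angles in degrees, forces in N, time in s.
With the tool pointing down it reaches from about 0.3 to 0.85 m from the base axis. Payload 4.2 kg.
Tool frame: the origin (TCP) lies on the centre line of the jaws, within the pads' length; the fingertips stand 22 mm ahead of it and the grasp point (between the pads) lies 3 mm ahead of it; z points along the fingers, y is the direction in which the jaws open and shut (so a half turn about z gives the same grasp; the last joint's range is limited). The gripper opens to 91 mm and grips with 3 to 60 N. Pads are 32 mm wide; open, the fingers measure 118 mm over their backs; the gripper's body (76 mm by 178 mm) begins 60 mm behind the grasp point.
Start: joints at [-66.005, 18.312, 89.639, -0, 72.044, -1.146], TCP at [0.244, -0.521, 0.236] pointing down, gripper open.
Joint ranges: [-177.97, 177.97], [-48.28, 115.42], [12.27, 149.76], [-77.06, 257.06], [2.81, 150.46], [-146.56, 146.56]. Speed limits (degrees/s): [147.25, 147.25, 180, 180, 180, 180].

### API

Orientations are given as a 3x3 rotation matrix whose columns are the frame's x, y, z axes.
In Python, from cell import arm, viewer, sign_off gives the robot as it stands. The module is installed in compiled form; this text tells all that it offers.
- The arm moves only by the shell command python3 -m creep 'ROWS'. ROWS is JSON, a list that holds one entry, the list of rows, each a list of 7 numbers: the shift along the tool's x, y, z in mm, then the turn, a rotation vector about the tool's x, y, z in rad, then the gripper's target within -1 to 1 (shut at 1, half-way at 0, fully open at -1). A call has 1 to 20 rows; each row is the pose to reach, as a shift and turn from the pose measured when the call began, along the tool's axes at that moment; what a row does not reach only later rows make up. A row lasts 1/12 s, in which the tool goes at most 41.7 mm and 7.16 degrees, less where a joint would pass 70% of its speed; a pose out of reach is approached as far as the arm can. A call with a gripper value outside its range is refused whole. The fingers move at their own pace and stop on an object; the grip force is fixed at half the most. Time passes only in rows, so rows that repeat a pose let the fingers close. It gives the time, the measured TCP pose, the force and the opening at its end, in the units of the state.
- arm.observe(): the state, without advancing time (a new reading comes with each control period).
- viewer.capture(name): name is "scene" or "top"; returns a dict with "color" (400x640x3 uint8, red, green, blue), "mtx" (3x3 intrinsics, pixels), "extrinsics" (4x4, takes a point from world to camera coordinates). Camera axes: x right, y down, z forward; pixel columns grow to the right and rows downward; lengths in m; the calibration is good to about 2 mm. A picture is of the moment at which its call begins. There is no depth.
- sign_off(): hands the job in, once; it reports no verdict.
The state is a dict: "clock": time; "joint_positions": joint angles; "dq": joint speeds; "joint_efforts": joint torques, N m; "ee_pos": TCP position; "orientation": TCP orientation; "contact_force": force on the tool from outside, world axes, zero at the start; "moment": the same for the moment, N m; "gripper_width": finger opening in m.
Only numpy, scipy, OpenCV 4.12 (cv2) and the standard library are available. Lean on these libraries where they do the work, as an engineer would, in place of code of your own. Each camera call takes 0.05 s, during which the arm holds its last target.

### The job

The aluminium pole joint hangs on a pegboard hook behind the yellow scraper. First hang the scraper on the empty hook of the same board, then take the pole joint off and put it in the open white plastic bin beside the board, lowering it to the bottom rather than dropping it in.

Things in the scene. Friction and masses are not known exactly. Their poses are not given: they have to be found in the camera images.
- scraper_mid (a point): Yellow plastic scraper, 110 g, front item (farther from the board) of the crowded hook. Total height 146 mm; point at mid-height. Upper end a flat eye 40 mm wide (y), 14 thick (x, along the hook): solid top block 26 high, its centre (the grip) 60 mm above the point; under it a slot 28 wide, 44 high, its roof 47 mm above the point, resting on the hook. z up. Blade below 70 wide.
- joint_mid (a point): Aluminium pole joint, 170 g, on the same hook, 50 mm behind the scraper. Total height 146 mm; point at mid-height. Upper end a flat eye 40 mm wide (y), 14 thick (x, along the hook): solid top block 26 high, its centre (the grip) 60 mm above the point; under it a slot 28 wide, 44 high, its roof 47 mm above the point, resting on the hook. z up. Round socket foot 34 wide.
- hook_spare_mid (a point): Empty hook: level steel rod 8 mm thick, axis 150 mm above the table; point on its axis half-way along. x from board to tip (away from robot), z up. Board face 65 mm behind; rod ends 65 ahead, then an upturned tip (to 77 ahead, 12 above rod top). Three such parallel hooks, 130 apart; the third holds a pad 74 wide. Board 400 wide, upright between robot and hung things; it and all hung on it are under 182 mm high.
- bin_in (a point): Open white plastic bin fixed on the table beside the board, to the robot's left. Point: centre of its inner floor, 5 mm above the table; x along its length, y its width, z up. Outside 260 x 220 mm, 90 mm high, walls 5 mm thick.
Mind the look-alikes: they are no part of the job. There is more than one size of the part that bears scraper_mid; the job needs the largest.

How it is judged (in metres and radians):
On the way:
1. the scraper hangs on the empty hook, let go, while the pole joint still hangs where it was (x of scraper_mid in the frame of hook_spare_mid between -0.06 and 0.07 m and y of scraper_mid in the frame of hook_spare_mid between -0.02 and 0.02 m and z of scraper_mid in the frame of hook_spare_mid between -0.055 and -0.03 m and angle between scraper_mid's own z axis and vertical below 0.25 rad and contact force between the fingers and scraper below 0.1 N and distance of joint_mid from where it was at the start of the episode below 0.06 m), for 0.2 s.
At the end, for the whole second after the job is handed in: The scraper hangs by its slot on the formerly empty hook (within 20 mm sideways of the rod, upright within 14 degrees); the pole joint is in the bin, its mid-point inside the walls and under 90 mm above the inner floor; both let go and at rest (x of scraper_mid in the frame of hook_spare_mid between -0.06 and 0.07 m and y of scraper_mid in the frame of hook_spare_mid between -0.02 and 0.02 m and z of scraper_mid in the frame of hook_spare_mid between -0.055 and -0.03 m and angle between scraper_mid's own z axis and vertical below 0.25 rad and contact force between the fingers and scraper below 0.1 N and x of joint_mid in the frame of bin_in between -0.13 and 0.13 m and y of joint_mid in the frame of bin_in between -0.11 and 0.11 m and z of joint_mid in the frame of bin_in between 0 and 0.09 m and contact force between the fingers and joint below 0.1 N and linear speed of joint below 0.06 m/s and linear speed of scraper below 0.05 m/s); the robot touches nothing.
It fails at once if the pole joint is let go over the bin with its foot more than about 50 mm above the floor (horizontal distance between joint_mid and bin_in below 0.12 m and z of joint_mid in the frame of bin_in above 0.125 m and contact force between the fingers and joint below 0.1 N).
It also fails if it takes over 67 s, if anything falls off the work surface, if the arm or the gripper's body presses on something with over 40 N, if the wrist force passes 120 N, or if a joint passes its speed limit or range.

## Working session

There is one attempt and no reset: what is moved stays moved. The work goes in short steps, Python scripts to look and compute and a shell command to move; the robot and the scene stay as the last step left them, time stands still between calls to the robot, and variables do not carry over. Pictures are saved under pics/ and viewed, and the job is handed in when it is done.

```bash
mkdir -p pics; ls; python3 - <<'E'
from cell import arm, viewer
import cv2,pickle
s=arm.observe(); print(s)
for n in("scene","top"):
    c=viewer.capture(n); pickle.dump(c,open(f"pics/{n}0.pkl","wb")); cv2.imwrite(f"pics/{n}0.png",c["color"][:,:,::-1]); print(c["mtx"],c["extrinsics"])
E
```

```text
pics
{'clock': 0.0, 'joint_positions': array([-6.60042984e+01,  1.83506331e+01,  8.97068436e+01, -8.89157582e-04,
        7.20426621e+01, -1.14785119e+00]), 'dq': array([-0.06639639,  0.01699341,  0.01890911, -0.06806292,  0.05673677,
       -0.02653944]), 'joint_efforts': array([ 3.43945776e-04, -4.12458909e+01, -2.31972939e+01,  7.25466921e-02,
        4.58172010e-02, -1.67123826e-04]), 'ee_pos': array([ 0.24409971, -0.52010044,  0.23512738]), 'orientation': array([[ 9.05244056e-01,  4.24891369e-01, -7.24242007e-04],
       [ 4.24891985e-01, -9.05242658e-01,  1.59070094e-03],
       [ 2.02603406e-05, -1.74769720e-03, -9.99998473e-01]]), 'contact_force': array([-0.4021284 ,  0.63131061,  0.00384628]), 'moment': array([-0.0113941 ,  0.00729127,  0.04184016]), 'gripper_width': 0.09090121908898809}
[[443.2600856    0.         321.89723281]
 [  0.         443.2600856  193.09866976]
 [  0.           0.           1.        ]] [[-0.46602629  0.8847616  -0.00405024  0.20956077]
 [ 0.76466165  0.40045528 -0.50490408 -0.34397748]
 [-0.4450978  -0.23839564 -0.86316596  1.27506039]
 [ 0.          0.          0.          1.        ]]
[[391.21239909   0.         317.99580127]
 [  0.         391.21239909 195.45552868]
 [  0.           0.           1.        ]] [[-0.00561065 -0.99985645  0.01598724  0.03214295]
 [-0.99852777  0.00473919 -0.05403552  0.48117242]
 [ 0.05395199 -0.01626688 -0.99841102  0.92397452]
 [ 0.          0.          0.          1.        ]]
```

View pics/scene0.png

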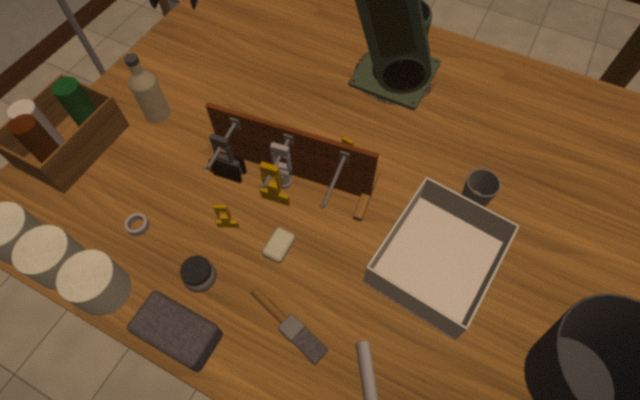

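View pics/top0.png

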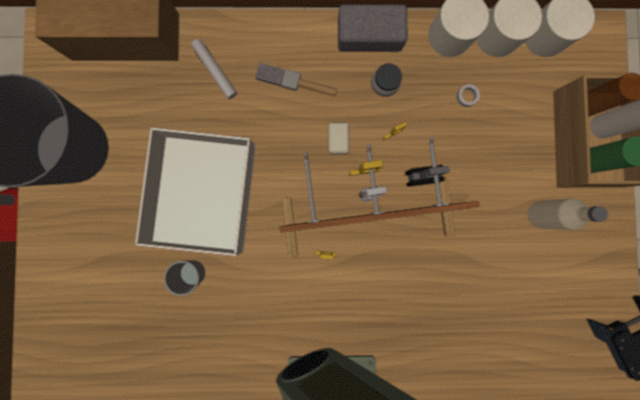

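Candidates for the scraper, given as scene pixel / top pixel:
- Yellow on the middle hook: (272,183) / (367,168). It is the largest and hangs in front of the grey joint.
- Small yellow on the table: (225,217) / (396,130).
- Small yellow behind the board: (347,141) / (326,255).

I choose the first. The joint is the light grey part at (282,160) / (373,193), and the dark part on the third hook at (226,160) / (427,175) is the pad. I'll check this in a close crop.

```bash
python3 - <<'E'
import cv2,numpy as np
a=cv2.imread("pics/scene0.png")[90:240,195:395]; b=cv2.imread("pics/top0.png")[110:270,270:490]
a=cv2.resize(a,None,fx=4,fy=4,interpolation=cv2.INTER_CUBIC); b=cv2.resize(b,None,fx=3.6,fy=3.6,interpolation=cv2.INTER_CUBIC)
cv2.imwrite("pics/ca.png",a);cv2.imwrite("pics/cb.png",b)
E
```

```text
(no output)
```

View pics/ca.png

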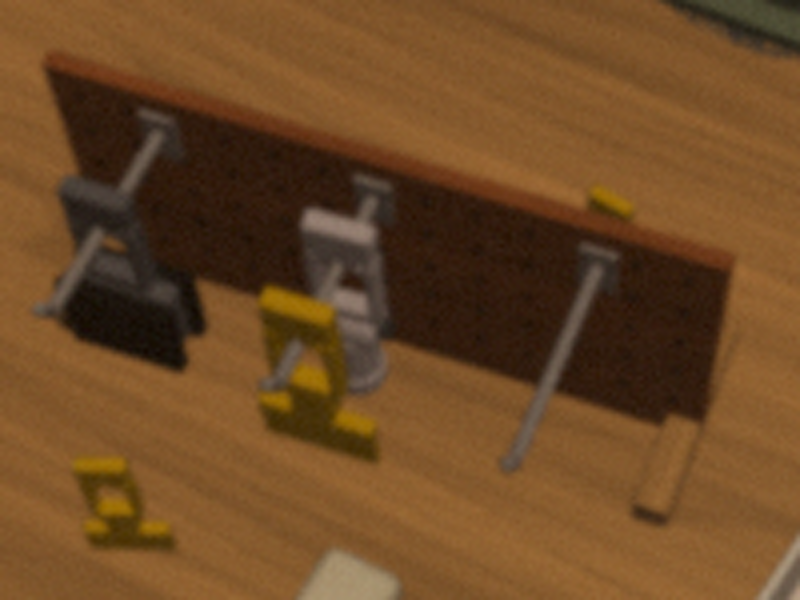

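View pics/cb.png

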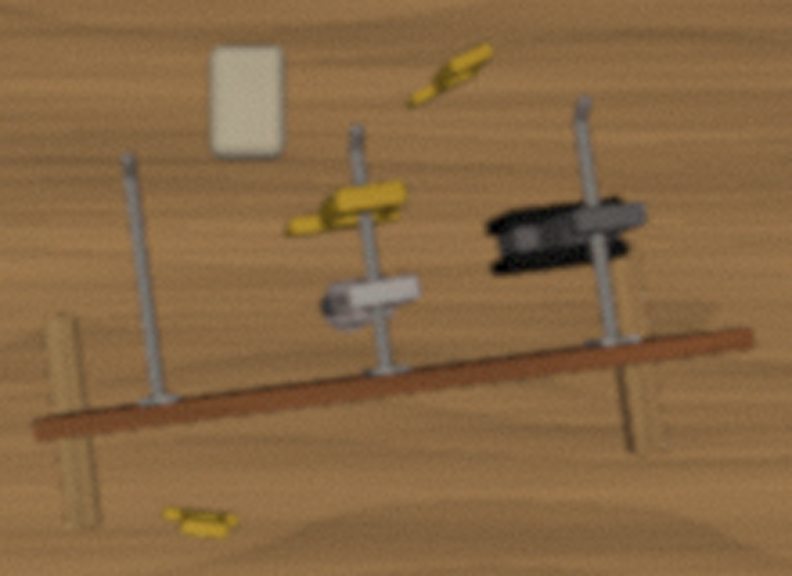

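```bash
cat > h.py <<'E'
import numpy as np,pickle,cv2
def load(k): return {n:pickle.load(open(f"pics/{n}{k}.pkl","rb")) for n in("scene","top")}
C=load(0)
P={n:C[n]["mtx"]@C[n]["extrinsics"][:3] for n in C}
A=lambda u,v:((u+.5)/4-.5+195,(v+.5)/4-.5+90)
B=lambda u,v:((u+.5)/3.6-.5+270,(v+.5)/3.6-.5+110)
def tri(a,b):
    X=cv2.triangulatePoints(P["scene"],P["top"],np.array(a,float).reshape(2,1),np.array(b,float).reshape(2,1))
    X=(X[:3]/X[3]).ravel()
    r=[]
    for n,p in(("scene",a),("top",b)):
        q=P[n]@np.r_[X,1]; r.append(np.round(q[:2]/q[2]-p,1))
    return X,r
def plane(n,p,z):
    E=C[n]["extrinsics"];R=E[:3,:3];o=-R.T@E[:3,3];d=R.T@np.linalg.inv(C[n]["mtx"])@np.r_[p,1]
    return o+d*(z-o[2])/d[2]
E
python3 - <<'E'
from h import *
for n in C:
    E=C[n]["extrinsics"];print(n,-E[:3,:3].T@E[:3,3])
def p(l,a,b):
    X,r=tri(A(*a),B(*b));print(l,X.round(4),r)
p("scraper top",(299,301),(369,196))
p("joint top",(341,222),(384,292))
p("spare base",(598,262),(158,397))
p("spare tip",(511,460),(128,160))
p("mid base",(373,190),(386,370))
p("mid tip",(268,384),(356,132))
p("board L",(733,258),(36,428))
p("board R",(50,58),(752,336))
for n,f in(("scene",A),("top",B)):
    im=C[n]["color"];hsv=cv2.cvtColor(im,cv2.COLOR_RGB2HSV)
    m=cv2.inRange(hsv,(18,150,60),(35,255,255));k,l,s,c=cv2.connectedComponentsWithStats(m)
    print(n,[(s[i].tolist(),c[i].round(1).tolist()) for i in range(1,k) if s[i][4]>15])
E
```

```text
scene [0.9282138  0.25630511 0.92776186]
top [0.4307941  0.04488814 0.94799287]
scraper top [ 0.5339 -0.0751  0.1811] [array([0.1, 0. ]), array([ 0.1, -0. ])]
joint top [ 0.4809 -0.0823  0.1801] [array([-0.2, -0. ]), array([-0.2,  0.1])]
spare base [0.4242 0.041  0.1538] [array([0.1, 0. ]), array([ 0.1, -0.1])]
spare tip [0.5569 0.0579 0.1631] [array([-0.2, -0. ]), array([-0.2,  0.1])]
mid base [ 0.4389 -0.0881  0.1552] [array([0.3, 0. ]), array([ 0.4, -0.2])]
mid tip [ 0.5733 -0.0719  0.1599] [array([0.2, 0. ]), array([ 0.2, -0.1])]
board L [0.4077 0.1083 0.1808] [array([-0.3, -0. ]), array([-0.3,  0.1])]
board R [ 0.4557 -0.2862  0.1754] [array([-0.3, -0.1]), array([-0.4,  0.2])]
scene [([342, 136, 12, 9, 59], [347.1, 140.0]), ([259, 161, 31, 44, 711], [272.4, 183.5]), ([213, 204, 25, 24, 347], [223.9, 216.3])]
top [([383, 122, 25, 18, 153], [395.8, 129.9]), ([349, 160, 35, 16, 295], [367.4, 167.4]), ([315, 250, 22, 10, 132], [325.6, 254.6])]
```

```bash
python3 - <<'E'
from h import *
def p(l,a,b):
    X,r=tri(A(*a),B(*b));print(l,X.round(4),r)
p("small top",(100,466),(470,62))
p("small foot",(130,535),(412,102))
X,r=tri((131,60),(597,214));print("bottle",X,r)
print("block",plane("top",B(247,100),0.015), "block h",tri(A(345,560),B(247,50)))
# bin: rim corners top
for a,b in(((426,180),(250,137)),((517,228),(240,254)),((462,331),(137,246)),((367,266),(151,129))):
    print(tri(a,b))
for a in ((160,138),(248,140),(237,249),(153,243)): print(plane("top",a,0.005))
print("cup",tri((482,180),(185,277)))
E
python3 - <<'E'
import cv2
b=cv2.imread("pics/scene0.png")[160:340,350:540]
cv2.imwrite("pics/cc.png",cv2.resize(b,None,fx=3.3,fy=3.3,interpolation=cv2.INTER_CUBIC))
E
```

```text
small top [ 0.6285 -0.1526  0.094 ] [array([0.3, 0.1]), array([ 0.3, -0.1])]
small foot [ 0.6258 -0.1426  0.0123] [array([4.2, 0.7]), array([ 4.7, -2.4])]
bottle [ 0.43284073 -0.5166521   0.18594977] [array([0., 0.]), array([ 0., -0.])]
block [ 0.62105664 -0.01991766  0.015     ] block h (array([ 0.62701145, -0.00605427,  0.11940323]), [array([-2.8, -0.5]), array([-3.2,  1.3])])
(array([0.5447558 , 0.19010075, 0.34880762]), [array([-25. ,  -4.6]), array([-33.,   6.])])
(array([0.3641149 , 0.34389048, 0.05998746]), [array([-39.4, -15.9]), array([-61.4,  -6.9])])
(array([ 0.40627217,  0.54426362, -0.38447277]), [array([32. , -8.4]), array([ 26.8, -21.3])])
(array([0.6374267 , 0.25080121, 0.29827274]), [array([ 42.5, -11.6]), array([ 37.4, -35. ])])
[0.62268502 0.41079924 0.005     ]
[0.61728368 0.19859326 0.005     ]
[0.35458506 0.223737   0.005     ]
[0.3701781  0.42331124 0.005     ]
cup (array([0.30067795, 0.32284427, 0.08759712]), [array([-1.1,  0.1]), array([-1.3,  0.5])])
```

View pics/cc.png

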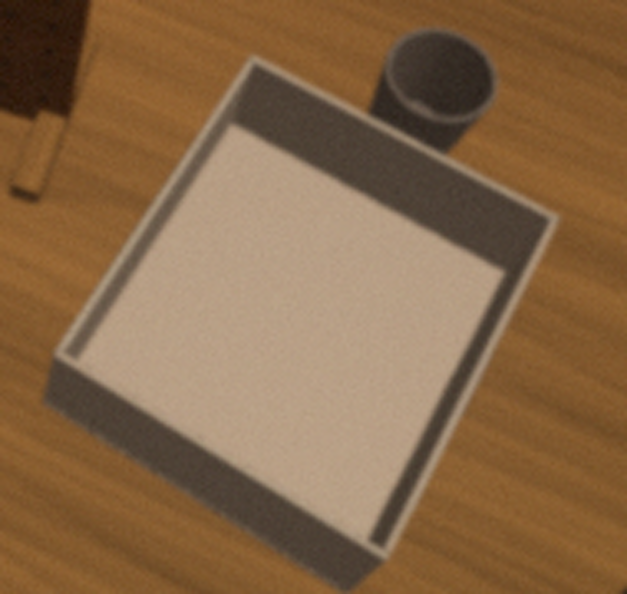

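```bash
python3 - <<'E'
from h import *
S=[];F=lambda u,v:(u/3.3+350,v/3.3+160)
for a,b in((F(254,60),(240,254)),(F(555,217),(137,246)),(F(386,551),(151,129)),(F(62,352),(250,137))):
    X,r=tri(a,b);print(X.round(4),r);S.append(X)
print(np.mean(S,0))
f=[plane("scene",F(*q),0.005) for q in((233,125),(505,270),(374,540),(78,360))]
print(np.round(f,3))
E
```

```text
[0.3472 0.2095 0.0775] [array([-2.3,  0. ]), array([-2.8,  1.1])]
[0.3686 0.4282 0.0794] [array([-0.,  0.]), array([-0.,  0.])]
[0.6257 0.3983 0.0888] [array([ 0., -0.]), array([ 0., -0.])]
[0.6052 0.1841 0.0915] [array([-1.7, -0.1]), array([-1.8,  0.7])]
[0.48668128 0.30503457 0.08429053]
[[0.354 0.217 0.005]
 [0.375 0.424 0.005]
 [0.592 0.404 0.005]
 [0.57  0.192 0.005]]
```

```bash
cat >> h.py <<'E'
from scipy.spatial.transform import Rotation as Ro
def to(p,yaw=7.0):
    from cell import arm
    s=arm.observe();R=s["orientation"];c,n=np.cos(np.radians(yaw)),np.sin(np.radians(yaw))
    T=np.array([[c,n,0],[n,-c,0],[0,0,-1]])
    print("t",round(s["clock"],2),"pos",s["ee_pos"].round(4),"w",round(s["gripper_width"],4),"F",s["contact_force"].round(1))
    print("shift mm",(R.T@(np.array(p)-s["ee_pos"])*1e3).round(1),"rotvec",Ro.from_matrix(R.T@T).as_rotvec().round(4))
E
python3 -c "
from h import *
to((0.534,-0.075,0.30));to((0.534,-0.075,0.17))"
```

```text
t 0.1 pos [ 0.2441 -0.5202  0.2352] w 0.0909 F [-0.3  1.1 -0.3]
shift mm [ 451.6 -279.9  -64.3] rotvec [-1.600e-03  2.000e-04  3.167e-01]
t 0.1 pos [ 0.2441 -0.5202  0.2352] w 0.0909 F [-0.3  1.1 -0.3]
shift mm [ 451.6 -279.7   65.7] rotvec [-1.600e-03  2.000e-04  3.167e-01]
```

```bash
python3 -m creep '[[[0,0,-40,0,0,0,-1],[0,0,-64,0,0,0,-1],[30,-19,-64,0,0,0.1,-1],[60,-38,-64,0,0,0.2,-1],[90,-56,-64,0,0,0.317,-1],[120,-75,-64,0,0,0.317,-1],[150,-93,-64,0,0,0.317,-1],[180,-112,-64,0,0,0.317,-1],[210,-130,-64,0,0,0.317,-1],[240,-149,-64,0,0,0.317,-1],[270,-168,-64,0,0,0.317,-1],[300,-186,-64,0,0,0.317,-1],[330,-205,-64,0,0,0.317,-1],[360,-223,-64,0,0,0.317,-1],[390,-242,-64,0,0,0.317,-1],[420,-260,-64,0,0,0.317,-1],[440,-273,-64,0,0,0.317,-1],[452,-280,-64,0,0,0.317,-1],[452,-280,-64,0,0,0.317,-1]]]'; python3 -c "
from h import *
to((0.534,-0.075,0.17))"
```

```text
clock: 1.68
ee_pos: [0.5354, -0.0728, 0.299]
orientation: [[0.992, 0.125, -0.001], [0.125, -0.992, 0.002], [-0.001, -0.002, -1.0]]
contact_force: [-0.5, 0.1, 0.0]
gripper_width: 0.091
t 1.68 pos [ 0.5354 -0.0728  0.299 ] w 0.091 F [-0.5  0.1  0. ]
shift mm [ -1.5   2.3 129. ] rotvec [-0.0022  0.0011  0.0028]
```

```bash
python3 -m creep '[[[-1.5,2.3,20,0,0,0.003,-1],[-1.5,2.3,45,0,0,0.003,-1],[-1.5,2.3,70,0,0,0.003,-1],[-1.5,2.3,95,0,0,0.003,-1],[-1.5,2.3,115,0,0,0.003,-1],[-1.5,2.3,125,0,0,0.003,-1],[-1.5,2.3,129,0,0,0.003,-1],[-1.5,2.3,129,0,0,0.003,-1],[-1.5,2.3,129,0,0,0.003,-1]]]'; python3 - <<'E'
from h import *
to((0.534,-0.075,0.17))
from cell import viewer
for n in("scene","top"):
    c=viewer.capture(n); cv2.imwrite(f"pics/{n}1.png",cv2.resize(c["color"][100:250,190:410,::-1],None,fx=3.4,fy=3.4,interpolation=cv2.INTER_CUBIC))
E
```

```text
clock: 2.43
ee_pos: [0.5345, -0.0756, 0.171]
orientation: [[0.993, 0.121, 0.0], [0.121, -0.993, 0.002], [0.001, -0.002, -1.0]]
contact_force: [-0.4, -1.3, 0.5]
gripper_width: 0.0909
t 2.43 pos [ 0.5345 -0.0756  0.171 ] w 0.0909 F [-0.4 -1.3  0.5]
shift mm [-0.5 -0.7  1. ] rotvec [-0.0016 -0.0006 -0.0008]
```

View pics/scene1.png

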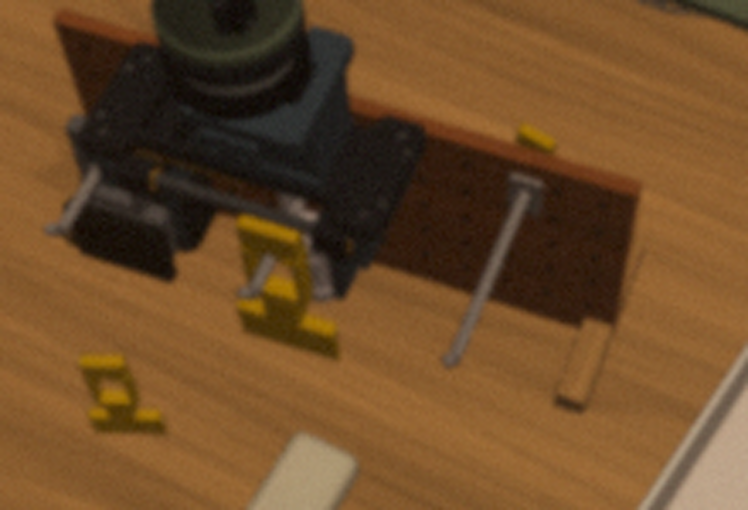

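```bash
python3 - <<'E'
from h import *
from cell import arm
s=arm.observe();R=s["orientation"];p=s["ee_pos"]
for q in((0,-46,22),(0,46,22),(16,-46,22),(16,46,22),(-16,46,22),(-16,-46,22),(0,0,3)):
    X=p+R@np.array(q)/1e3; u=P["scene"]@np.r_[X,1];u=u[:2]/u[2];print(q,((u-[190,100])*3.4).round())
E
```

```text
(0, -46, 22) [343. 273.]
(0, 46, 22) [207. 229.]
(16, -46, 22) [333. 294.]
(16, 46, 22) [195. 249.]
(-16, 46, 22) [218. 209.]
(-16, -46, 22) [353. 252.]
(0, 0, 3) [271. 233.]
```

View pics/top1.png

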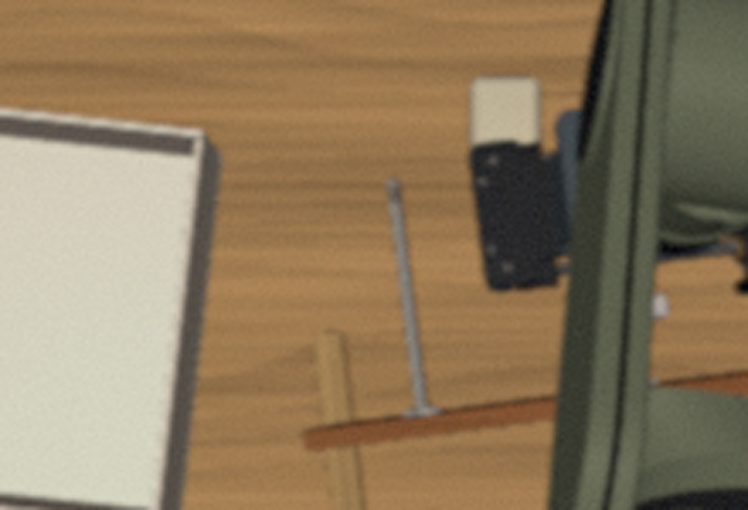

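The projected grasp point, crop (271,233), falls on the yellow block, and the fingers at (195,235) and (343,270) straddle it. Closing now.

```bash
python3 -m creep '[[[0,0,0,0,0,0,1],[0,0,0,0,0,0,1],[0,0,0,0,0,0,1],[0,0,0,0,0,0,1],[0,0,0,0,0,0,1],[0,0,0,0,0,0,1],[0,0,0,0,0,0,1],[0,0,0,0,0,0,1]]]'
```

```text
clock: 3.2
ee_pos: [0.5348, -0.0755, 0.1714]
orientation: [[0.993, 0.122, 0.001], [0.122, -0.993, 0.001], [0.001, -0.001, -1.0]]
contact_force: [1.1, -2.0, 1.1]
gripper_width: 0.0408
```

```bash
python3 -m creep '[[[0,0,-6,0,0,0,1],[0,0,-12,0,0,0,1],[0,0,-18,0,0,0,1],[0,0,-24,0,0,0,1],[0,0,-24,0,0,0,1],[0,0,-24,0,0,0,1]]]'; python3 - <<'E'
from h import *
to((0.534,-0.075,0.17))
from cell import viewer
for n in("scene",):
    c=viewer.capture(n); cv2.imwrite(f"pics/{n}2.png",cv2.resize(c["color"][100:250,190:410,::-1],None,fx=3.4,fy=3.4,interpolation=cv2.INTER_CUBIC))
E
```

```text
clock: 3.7
ee_pos: [0.5351, -0.0755, 0.196]
orientation: [[0.993, 0.122, 0.003], [0.122, -0.993, 0.001], [0.003, -0.001, -1.0]]
contact_force: [1.2, -0.4, -1.6]
gripper_width: 0.0398
t 3.7 pos [ 0.5351 -0.0755  0.196 ] w 0.0398 F [ 1.2 -0.4 -1.6]
shift mm [-1.  -0.6 26. ] rotvec [-0.0008 -0.0026 -0.0003]
```

View pics/scene2.png

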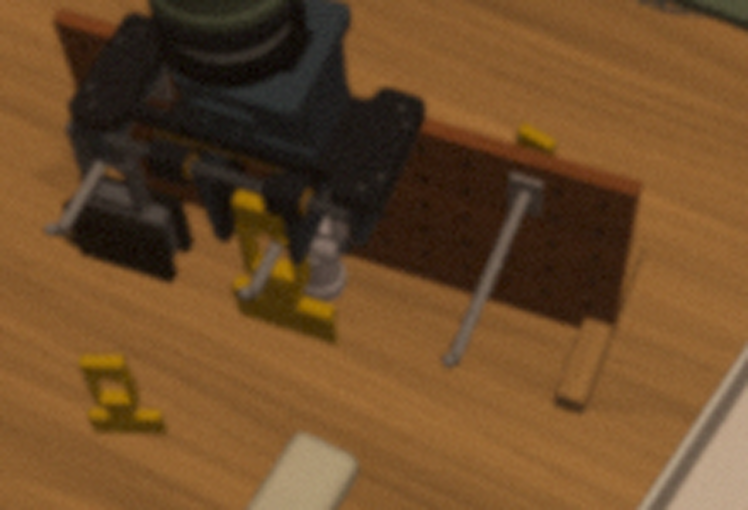

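The scraper has risen with the gripper, its block is at (248,200), and the rod sits mid-slot. Next I slide it out past the tip.

```bash
python3 -m creep '[[[8,0,0,0,0,0,1],[16,0,0,0,0,0,1],[24,0,0,0,0,0,1],[32,0,0,0,0,0,1],[40,0,0,0,0,0,1],[48,0,0,0,0,0,1],[56,0,0,0,0,0,1],[64,0,0,0,0,0,1],[70,0,0,0,0,0,1],[75,0,0,0,0,0,1],[75,0,0,0,0,0,1],[75,0,0,0,0,0,1]]]';  python3 - <<'E'
from h import *
to((0.534,-0.075,0.17))
from cell import viewer
for n in("scene","top"):
    c=viewer.capture(n); cv2.imwrite(f"pics/{n}3.png",cv2.resize(c["color"][100:250,190:410,::-1],None,fx=3.4,fy=3.4,interpolation=cv2.INTER_CUBIC))
E
```

```text
clock: 4.75
ee_pos: [0.6092, -0.0663, 0.1955]
orientation: [[0.993, 0.122, 0.001], [0.122, -0.993, 0.001], [0.001, -0.001, -1.0]]
contact_force: [0.6, -0.8, -2.3]
gripper_width: 0.04
t 4.75 pos [ 0.6092 -0.0663  0.1955] w 0.04 F [ 0.6 -0.8 -2.3]
shift mm [-75.7  -0.5  25.4] rotvec [-0.0011 -0.0011 -0.0001]
```

View pics/scene3.png

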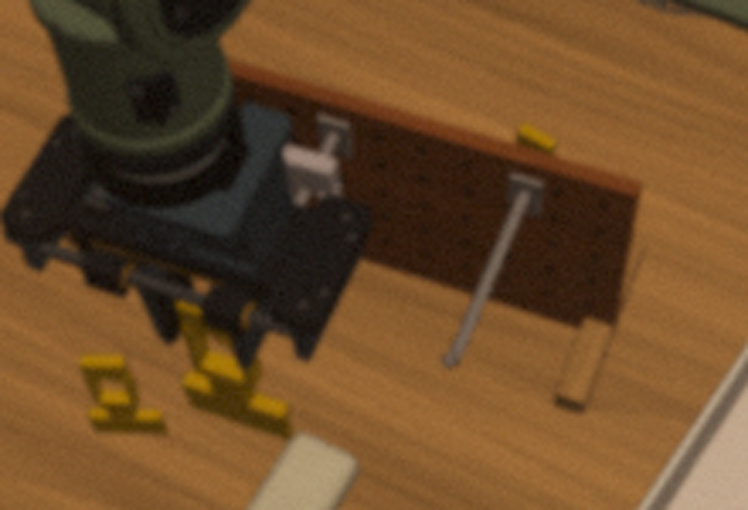

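The scraper is clear of the hook tip and upright, with its blade at (235,400). The joint is still hanging at (310,165).

```bash
python3 -c "
from h import *
to((0.592,0.062,0.1955))"
python3 -m creep '[[[0,0,-15,0,0,0,1],[0,0,-30,0,0,0,1],[0,-15,-35,0,0,0,1],[0,-30,-35,0,0,0,1],[0,-45,-35,0,0,0,1],[0,-60,-35,0,0,0,1],[0,-75,-35,0,0,0,1],[0,-90,-35,0,0,0,1],[-1,-105,-35,0,0,0,1],[-1,-118,-35,0,0,0,1],[-1,-127,-35,0,0,0,1],[-1,-129.5,-25,0,0,0,1],[-1,-129.5,-12,0,0,0,1],[-1,-129.5,0,0,0,0,1],[-1,-129.5,0,0,0,0,1],[-1,-129.5,0,0,0,0,1]]]';  python3 - <<'E'
from h import *
to((0.592,0.062,0.1955))
from cell import viewer
for n in("scene","top"):
    c=viewer.capture(n); cv2.imwrite(f"pics/{n}4.png",cv2.resize(c["color"][100:250,190:410,::-1],None,fx=3.4,fy=3.4,interpolation=cv2.INTER_CUBIC))
E
```

```text
t 4.85 pos [ 0.6088 -0.0664  0.1956] w 0.0398 F [ 0.2  0.3 -1.2]
shift mm [  -1.  -129.5    0.2] rotvec [-0.0011 -0.0011 -0.0003]
clock: 6.18
ee_pos: [0.5916, 0.0617, 0.1947]
orientation: [[0.993, 0.121, -0.001], [0.121, -0.993, 0.001], [-0.001, -0.001, -1.0]]
contact_force: [0.8, -0.0, -0.6]
gripper_width: 0.0396
t 6.18 pos [0.5916 0.0617 0.1947] w 0.0396 F [ 0.8 -0.  -0.6]
shift mm [ 0.4 -0.3 -0.8] rotvec [-0.0009  0.0011 -0.0007]
```

View pics/scene4.png

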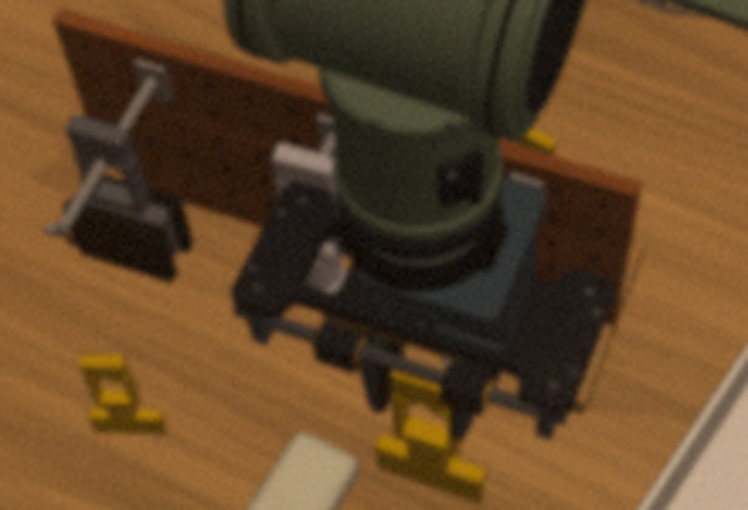

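The scraper's slot at (425,395) lines up in front of the spare hook. I'll slide it back onto the rod.

```bash
python3 -m creep '[[[-8,0,0,0,0,0,1],[-16,0,0,0,0,0,1],[-24,0,0,0,0,0,1],[-32,0,0,0,0,0,1],[-40,0,0,0,0,0,1],[-40,0,0,0,0,0,1]]]';  python3 - <<'E'
from h import *
to((0.497,0.0502,0.1955))
from cell import viewer
for n in("scene",):
    c=viewer.capture(n); cv2.imwrite(f"pics/{n}5.png",cv2.resize(c["color"][100:250,190:410,::-1],None,fx=3.4,fy=3.4,interpolation=cv2.INTER_CUBIC))
E
```

```text
clock: 6.78
ee_pos: [0.5507, 0.0567, 0.1964]
orientation: [[0.993, 0.121, 0.001], [0.121, -0.993, 0.001], [0.001, -0.001, -1.0]]
contact_force: [-0.6, 0.4, -1.5]
gripper_width: 0.0399
t 6.78 pos [0.5507 0.0567 0.1964] w 0.0399 F [-0.6  0.4 -1.5]
shift mm [-54.1  -0.    0.8] rotvec [-0.001  -0.0008 -0.0008]
```

View pics/scene5.png

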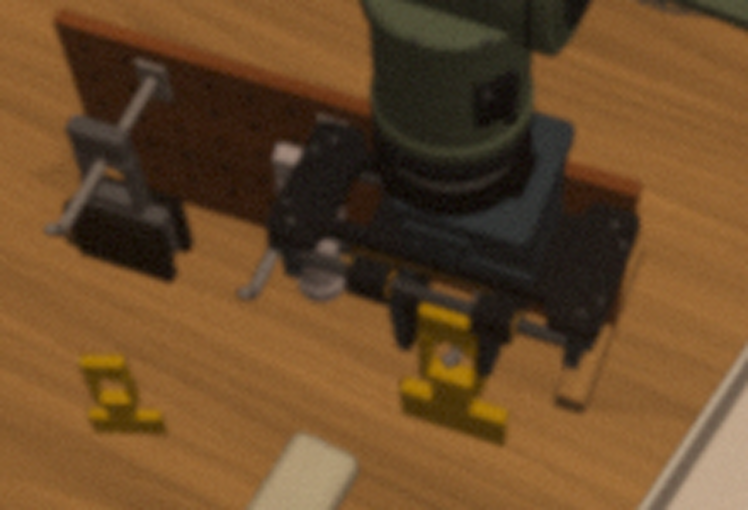

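The hook tip shows through the middle of the slot at (452,358). I'll continue back, then lower.

```bash
python3 -m creep '[[[-8,0,0,0,0,0,1],[-16,0,0,0,0,0,1],[-24,0,0,0,0,0,1],[-32,0,0,0,0,0,1],[-40,0,0,0,0,0,1],[-48,0,0,0,0,0,1],[-52,0,0,0,0,0,1],[-52,0,0,0,0,0,1],[-52,0,6,0,0,0,1],[-52,0,12,0,0,0,1],[-52,0,17,0,0,0,1],[-52,0,21,0,0,0,1],[-52,0,23,0,0,0,1],[-52,0,24,0,0,0,1],[-52,0,24,0,0,0,1]]]';  python3 - <<'E'
from h import *
to((0.497,0.0502,0.1715))
from cell import viewer
for n in("scene",):
    c=viewer.capture(n); cv2.imwrite(f"pics/{n}6.png",cv2.resize(c["color"][100:250,190:410,::-1],None,fx=3.4,fy=3.4,interpolation=cv2.INTER_CUBIC))
E
```

```text
clock: 8.08
ee_pos: [0.5003, 0.0505, 0.172]
orientation: [[0.993, 0.121, 0.002], [0.121, -0.993, 0.001], [0.002, -0.001, -1.0]]
contact_force: [0.1, -0.5, -0.7]
gripper_width: 0.0397
t 8.08 pos [0.5003 0.0505 0.172 ] w 0.0397 F [ 0.1 -0.5 -0.7]
shift mm [-3.4 -0.1  0.5] rotvec [-0.001  -0.0018 -0.0008]
```

View pics/scene6.png

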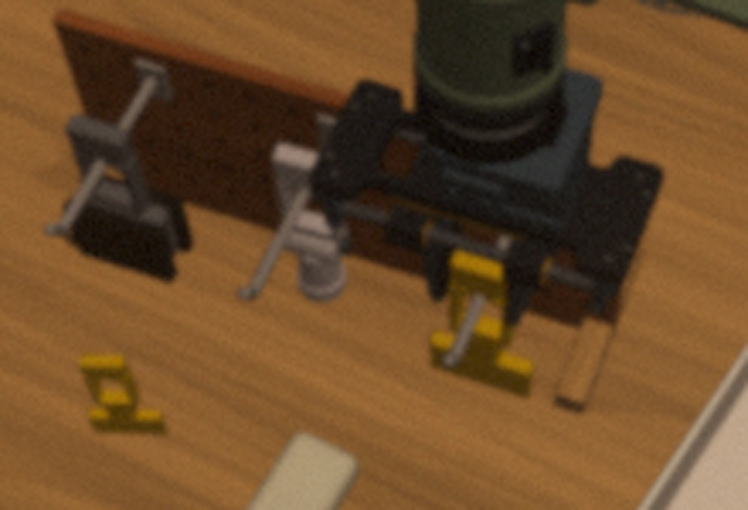

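The rod passes through the slot, with its tip at (452,360) in front of the blade. I'll lower one more millimetre and let go.

```bash
python3 -m creep '[[[0,0,1,0,0,0,1],[0,0,1.2,0,0,0,1],[0,0,1.2,0,0,0,1],[0,0,1.2,0,0,0,0.2],[0,0,1.2,0,0,0,0],[0,0,1.2,0,0,0,-0.5],[0,0,1.2,0,0,0,-1],[0,0,1.2,0,0,0,-1],[0,0,1.2,0,0,0,-1],[0,0,1.2,0,0,0,-1],[0,0,1.2,0,0,0,-1],[0,0,1.2,0,0,0,-1]]]'; python3 -m creep '[[[0,0,-20,0,0,0,-1],[0,0,-45,0,0,0,-1],[0,0,-70,0,0,0,-1],[0,0,-95,0,0,0,-1],[0,0,-120,0,0,0,-1],[0,0,-128,0,0,0,-1],[0,0,-128,0,0,0,-1]]]'; python3 - <<'E'
from h import *
to((0.481,-0.082,0.30))
from cell import viewer
for n in("scene",):
    c=viewer.capture(n); cv2.imwrite(f"pics/{n}7.png",cv2.resize(c["color"][100:250,190:410,::-1],None,fx=3.4,fy=3.4,interpolation=cv2.INTER_CUBIC))
E
```

```text
clock: 9.13
ee_pos: [0.5004, 0.0506, 0.171]
orientation: [[0.993, 0.121, 0.002], [0.121, -0.993, 0.001], [0.002, -0.001, -1.0]]
contact_force: [-0.5, 0.0, -0.1]
gripper_width: 0.0889
clock: 9.72
ee_pos: [0.5012, 0.0505, 0.301]
orientation: [[0.993, 0.121, 0.007], [0.121, -0.993, 0.002], [0.007, -0.001, -1.0]]
contact_force: [0.4, -0.7, 0.4]
gripper_width: 0.0914
t 9.72 pos [0.5012 0.0505 0.301 ] w 0.0914 F [ 0.4 -0.7  0.4]
shift mm [-36.1 129.1   0.7] rotvec [-0.0007 -0.0071 -0.0008]
```

View pics/scene7.png

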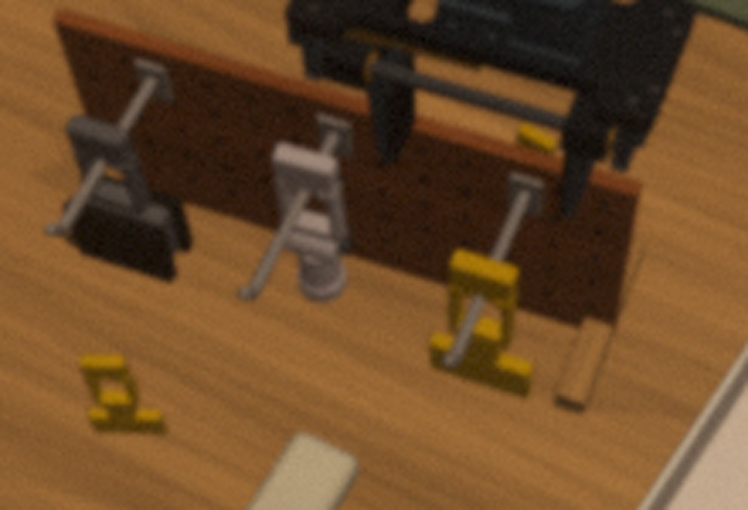

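The scraper hangs upright on the spare hook (block at (485,270)), let go. The joint still hangs on its hook (block at (307,158)). I'll re-measure the joint's top before grasping.

```bash
python3 - <<'E'
from h import *
from cell import viewer
for n,(v,u) in(("scene",(125,255)),("top",(150,330))):
    c=viewer.capture(n)["color"][v:v+60,u:u+75,::-1]; cv2.imwrite(f"pics/j{n}.png",cv2.resize(c,None,fx=8,fy=8,interpolation=cv2.INTER_CUBIC))
E
```

```text
(no output)
```

View pics/jscene.png

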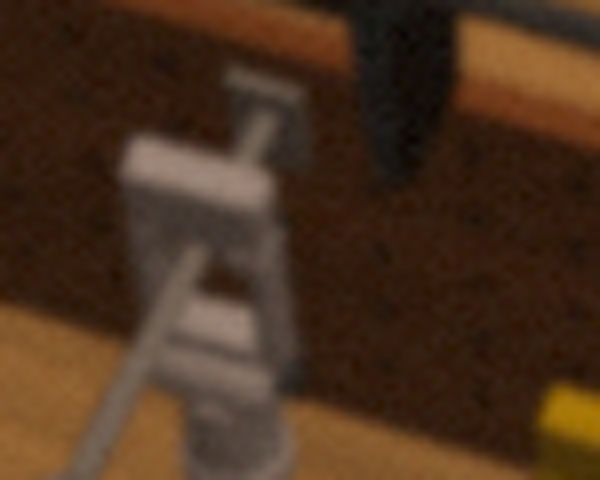

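View pics/jtop.png

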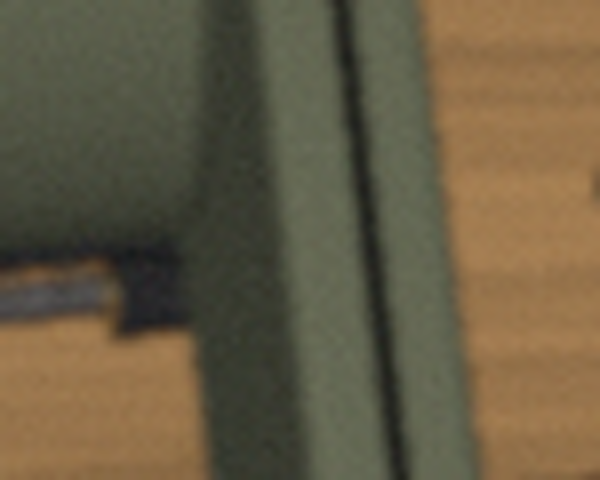

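The joint's top face is centred at crop (198,172) in the scene view. The arm hides it in the top view, so I'll use its height from the earlier triangulation (0.180).

```bash
python3 - <<'E'
from h import *
print(plane("scene",(198.5/8-.5+255,172.5/8-.5+125),0.180))
# scraper check
print(plane("scene",(487/3.4-.3+190,262/3.4-.3+100),0.180))
to((0.481,-0.082,0.30))
E
```

```text
[ 0.48330133 -0.08180524  0.18      ]
[0.49894653 0.0516929  0.18      ]
t 9.87 pos [0.4993 0.0504 0.2973] w 0.0912 F [-0.2 -0.1 -0.7]
shift mm [-34.2 129.2  -2.9] rotvec [-0.0011  0.0011 -0.0008]
```

```bash
python3 -m creep '[[[-8,30,0,0,0,0,-1],[-16,60,0,0,0,0,-1],[-24,90,0,0,0,0,-1],[-30,115,0,0,0,0,-1],[-33,127,0,0,0,0,-1],[-33,129,0,0,0,0,-1],[-33,129,0,0,0,0,-1],[-33,129,0,0,0,0,-1],[-33,129,25,0,0,0,-1],[-33,129,50,0,0,0,-1],[-33,129,75,0,0,0,-1],[-33,129,100,0,0,0,-1],[-33,129,117,0,0,0,-1],[-33,129,124,0,0,0,-1],[-33,129,126,0,0,0,-1],[-33,129,126,0,0,0,-1],[-33,129,126,0,0,0,-1]]]';  python3 - <<'E'
from h import *
to((0.4825,-0.082,0.171))
from cell import viewer
for n in("scene",):
    c=viewer.capture(n); cv2.imwrite(f"pics/{n}8.png",cv2.resize(c["color"][100:250,190:410,::-1],None,fx=3.4,fy=3.4,interpolation=cv2.INTER_CUBIC))
E
```

```text
clock: 11.28
ee_pos: [0.4829, -0.0814, 0.1722]
orientation: [[0.993, 0.122, 0.001], [0.122, -0.993, 0.001], [0.001, -0.001, -1.0]]
contact_force: [-0.5, 0.1, 0.3]
gripper_width: 0.0911
t 11.28 pos [ 0.4829 -0.0814  0.1722] w 0.0911 F [-0.5  0.1  0.3]
shift mm [-0.5  0.6  1.2] rotvec [-0.0005 -0.001  -0.0002]
```

View pics/scene8.png

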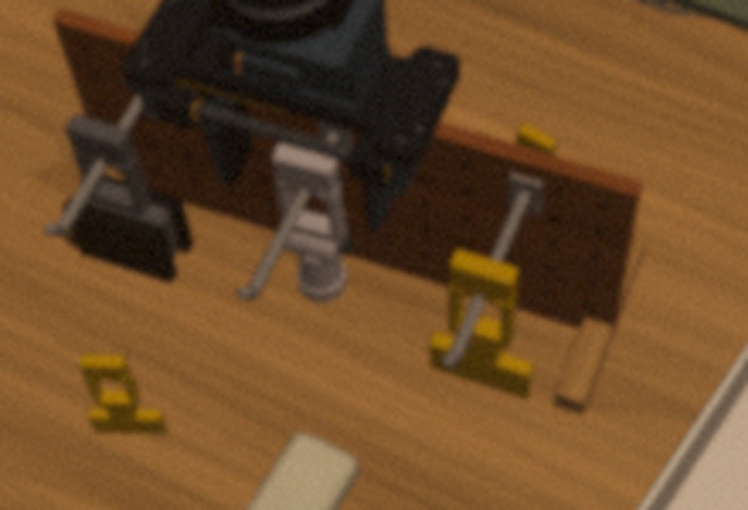

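The fingers, at (230,170) and (380,210), straddle the joint's block at (305,165). I'll close and lift.

```bash
python3 -m creep '[[[0,0,1,0,0,0,1],[0,0,1,0,0,0,1],[0,0,1,0,0,0,1],[0,0,1,0,0,0,1],[0,0,1,0,0,0,1],[0,0,1,0,0,0,1],[0,0,1,0,0,0,1],[0,0,1,0,0,0,1],[0,0,-6,0,0,0,1],[0,0,-12,0,0,0,1],[0,0,-18,0,0,0,1],[0,0,-24,0,0,0,1],[0,0,-24,0,0,0,1],[0,0,-24,0,0,0,1]]]';  python3 - <<'E'
from h import *
to((0.4825,-0.082,0.171))
from cell import viewer
for n in("scene",):
    c=viewer.capture(n); cv2.imwrite(f"pics/{n}9.png",cv2.resize(c["color"][100:250,190:410,::-1],None,fx=3.4,fy=3.4,interpolation=cv2.INTER_CUBIC))
E
```

```text
clock: 12.5
ee_pos: [0.4832, -0.0815, 0.1969]
orientation: [[0.993, 0.121, 0.003], [0.121, -0.993, 0.0], [0.003, -0.0, -1.0]]
contact_force: [-0.0, -1.2, -2.0]
gripper_width: 0.0401
t 12.5 pos [ 0.4832 -0.0815  0.1969] w 0.0401 F [-0.  -1.2 -2. ]
shift mm [-0.8  0.4 25.9] rotvec [-0.     -0.0026 -0.0004]
```

View pics/scene9.png

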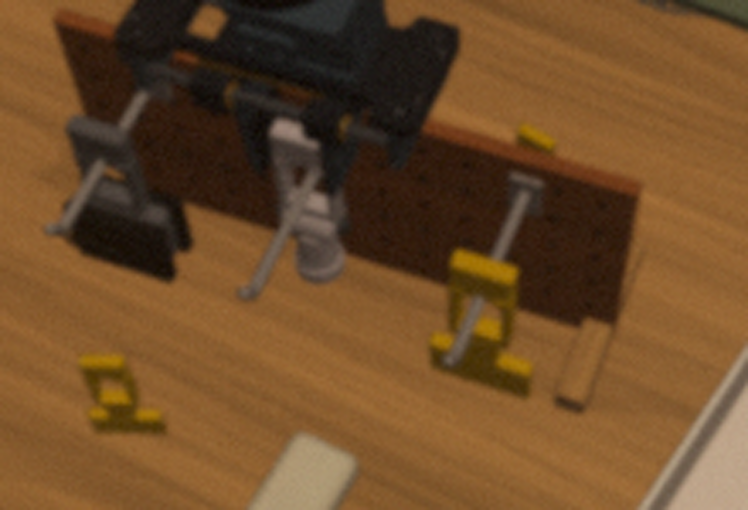

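The joint has lifted, with the rod mid-slot. I slide it out along the hook.

```bash
python3 -m creep '[[[8,0,0,0,0,0,1],[16,0,0,0,0,0,1],[24,0,0,0,0,0,1],[32,0,0,0,0,0,1],[40,0,0,0,0,0,1],[48,0,0,0,0,0,1],[56,0,0,0,0,0,1],[64,0,0,0,0,0,1],[72,0,0,0,0,0,1],[80,0,0,0,0,0,1],[88,0,0,0,0,0,1],[96,0,0,0,0,0,1],[104,0,0,0,0,0,1],[112,0,0,0,0,0,1],[120,0,0,0,0,0,1],[126,0,0,0,0,0,1],[126,0,0,0,0,0,1],[126,0,0,0,0,0,1]]]'; python3 - <<'E'
from h import *
to((0.4825,-0.082,0.171))
from cell import viewer
for n in("scene",):
    c=viewer.capture(n); cv2.imwrite(f"pics/{n}10.png",cv2.resize(c["color"][100:250,190:410,::-1],None,fx=3.4,fy=3.4,interpolation=cv2.INTER_CUBIC))
E
```

```text
clock: 14.05
ee_pos: [0.608, -0.0661, 0.1964]
orientation: [[0.993, 0.122, 0.001], [0.122, -0.993, 0.001], [0.001, -0.0, -1.0]]
contact_force: [-0.0, -0.4, -1.8]
gripper_width: 0.0397
t 14.05 pos [ 0.608  -0.0661  0.1964] w 0.0397 F [-0.  -0.4 -1.8]
shift mm [-126.5    0.5   25.3] rotvec [-0.0004 -0.0009 -0.0002]
```

View pics/scene10.png

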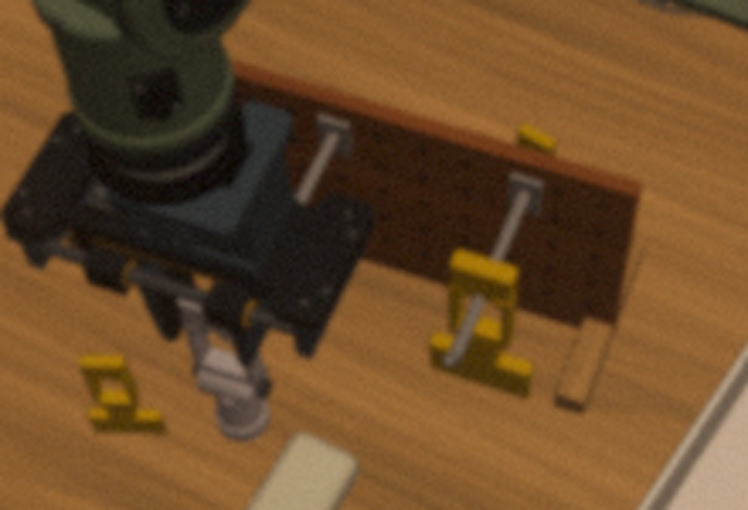

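The joint is free and upright at (240,390), and the scraper is undisturbed at (485,300). I'll raise it clear and carry it over the bin.

```bash
python3 -c "
from h import *
to((0.487,0.305,0.34))"
python3 -m creep '[[[0,0,-25,0,0,0,1],[0,0,-50,0,0,0,1],[0,0,-75,0,0,0,1],[0,0,-100,0,0,0,1],[0,0,-125,0,0,0,1],[0,0,-140,0,0,0,1],[0,0,-144,0,0,0,1],[0,-25,-144,0,0,0,1],[0,-50,-144,0,0,0,1],[0,-75,-144,0,0,0,1],[0,-100,-144,0,0,0,1],[0,-125,-144,0,0,0,1],[0,-150,-144,0,0,0,1],[0,-175,-144,0,0,0,1],[0,-200,-144,0,0,0,1],[0,-215,-144,0,0,0,1],[0,-220,-144,0,0,0,1],[0,-220,-144,0,0,0,1]]]'
python3 -c "
from h import *
to((0.487,0.305,0.34))"
```

```text
t 14.1 pos [ 0.6077 -0.0661  0.1965] w 0.0399 F [-0.3 -0.2 -2.1]
shift mm [ -74.6 -383.1 -143.4] rotvec [-0.0004 -0.0008 -0.0003]
clock: 15.6
ee_pos: [0.5804, 0.1527, 0.3399]
orientation: [[0.992, 0.123, -0.0], [0.123, -0.992, -0.0], [-0.0, 0.0, -1.0]]
contact_force: [-0.0, 0.6, -1.4]
gripper_width: 0.0397
t 15.6 pos [0.5804 0.1527 0.3399] w 0.0397 F [-0.   0.6 -1.4]
shift mm [-7.400e+01 -1.626e+02 -1.000e-01] rotvec [0.0002 0.0005 0.0013]
```

```bash
python3 -m creep '[[[-11,-25,0,0,0,0,1],[-22,-50,0,0,0,0,1],[-33,-75,0,0,0,0,1],[-44,-100,0,0,0,0,1],[-55,-125,0,0,0,0,1],[-66,-145,0,0,0,0,1],[-72,-158,0,0,0,0,1],[-74,-162.5,0,0,0,0,1],[-74,-162.5,0,0,0,0,1],[-74,-162.5,20,0,0,0,1],[-74,-162.5,40,0,0,0,1],[-74,-162.5,60,0,0,0,1],[-74,-162.5,60,0,0,0,1],[-74,-162.5,60,0,0,0,1]]]'
python3 - <<'E'
from h import *
to((0.487,0.305,0.143))
from cell import viewer
for n in("scene","top"):
    c=viewer.capture(n); cv2.imwrite(f"pics/{n}11.png",c["color"][:,:,::-1])
E
```

```text
clock: 16.77
ee_pos: [0.4875, 0.3034, 0.2792]
orientation: [[0.993, 0.122, -0.002], [0.122, -0.993, -0.002], [-0.002, 0.002, -1.0]]
contact_force: [0.4, 0.8, -2.0]
gripper_width: 0.0398
t 16.77 pos [0.4875 0.3034 0.2792] w 0.0398 F [ 0.4  0.8 -2. ]
shift mm [ -0.   -1.9 136.2] rotvec [ 0.0019  0.0022 -0.0003]
```

View pics/scene11.png

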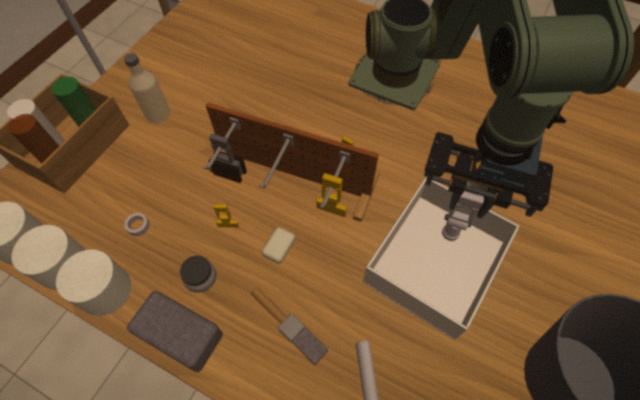

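View pics/top11.png

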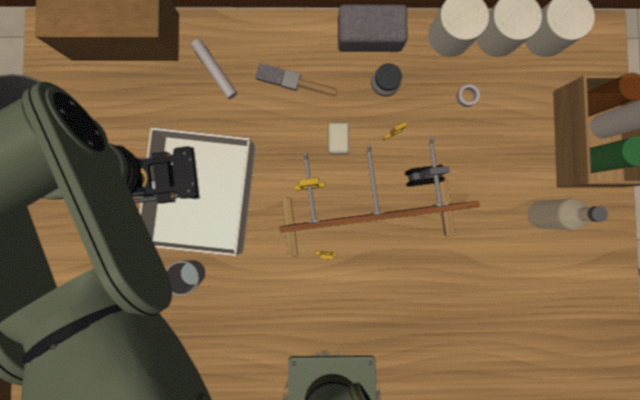

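The joint hangs over the bin, its foot at scene (452,232). The scraper is still on the spare hook at (333,193). I'll lower in steps.

```bash
python3 -m creep '[[[0,-2,15,0,0,0,1],[0,-2,30,0,0,0,1],[0,-2,45,0,0,0,1],[0,-2,60,0,0,0,1],[0,-2,75,0,0,0,1],[0,-2,90,0,0,0,1],[0,-2,102,0,0,0,1],[0,-2,110,0,0,0,1],[0,-2,112,0,0,0,1],[0,-2,112,0,0,0,1],[0,-2,112,0,0,0,1]]]'
python3 - <<'E'
from h import *
to((0.487,0.305,0.143))
from cell import viewer
for n in("scene",):
    c=viewer.capture(n); cv2.imwrite(f"pics/{n}12.png",cv2.resize(c["color"][100:340,350:600,::-1],None,fx=2.5,fy=2.5))
E
```

```text
clock: 17.78
ee_pos: [0.489, 0.3068, 0.1705]
orientation: [[0.993, 0.122, 0.004], [0.122, -0.993, 0.002], [0.004, -0.001, -1.0]]
contact_force: [-0.5, 0.0, -1.5]
gripper_width: 0.0396
t 17.78 pos [0.489  0.3068 0.1705] w 0.0396 F [-0.5  0.  -1.5]
shift mm [-2.3  1.6 27.5] rotvec [-0.0012 -0.004   0.0001]
```

View pics/scene12.png

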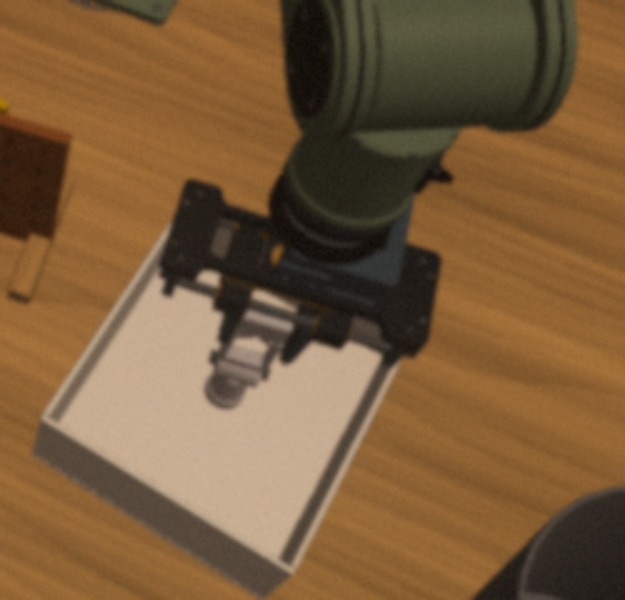

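```bash
python3 - <<'E'
from h import *
from cell import arm
s=arm.observe();p=s["ee_pos"]
for dz in(0.009,-.064,-.137):
    u=P["scene"]@np.r_[p[:2],p[2]+dz,1];u=u[:2]/u[2];print(dz,(u-[350,100])*2.5)
E
```

```text
0.009 [267.07727015 315.76641555]
-0.064 [243.62341863 355.67736695]
-0.137 [223.26350023 390.32343407]
```

The seen foot, (225,390), matches the prediction for an upright joint, (223,390). I'll lower the rest gently.

```bash
python3 -m creep '[[[0,0,5,0,0,0,1],[0,0,10,0,0,0,1],[0,0,15,0,0,0,1],[0,0,19,0,0,0,1],[0,0,22,0,0,0,1],[0,0,24,0,0,0,1],[0,0,25,0,0,0,1],[0,0,26,0,0,0,1],[0,0,26,0,0,0,1],[0,0,26,0,0,0,1]]]'
```

```text
clock: 18.67
ee_pos: [0.4891, 0.3069, 0.1447]
orientation: [[0.993, 0.122, 0.004], [0.122, -0.993, 0.002], [0.004, -0.001, -1.0]]
contact_force: [-0.3, 0.0, -2.1]
gripper_width: 0.0399
```

```bash
python3 -m creep '[[[0,0,1,0,0,0,1],[0,0,1.5,0,0,0,1],[0,0,2,0,0,0,1],[0,0,2.5,0,0,0,1],[0,0,2.5,0,0,0,1],[0,0,2.5,0,0,0,1]]]'
```

```text
clock: 19.17
ee_pos: [0.4893, 0.307, 0.1425]
orientation: [[0.993, 0.122, 0.005], [0.122, -0.993, 0.002], [0.005, -0.002, -1.0]]
contact_force: [-0.6, -1.4, 1.0]
gripper_width: 0.04
```

The vertical force went from -2 N to +1 N, so the foot is on the floor. I'll release and retreat.

```bash
python3 -m creep '[[[0,0,0,0,0,0,0.2],[0,0,0,0,0,0,0.1],[0,0,0,0,0,0,-0.2],[0,0,0,0,0,0,-0.5],[0,0,0,0,0,0,-1],[0,0,0,0,0,0,-1],[0,0,0,0,0,0,-1],[0,0,0,0,0,0,-1],[0,0,0,0,0,0,-1],[0,0,-10,0,0,0,-1],[0,0,-25,0,0,0,-1],[0,0,-50,0,0,0,-1],[0,0,-75,0,0,0,-1],[0,0,-100,0,0,0,-1],[0,0,-130,0,0,0,-1],[0,0,-150,0,0,0,-1],[0,0,-160,0,0,0,-1],[0,0,-160,0,0,0,-1],[0,0,-160,0,0,0,-1]]]'
python3 - <<'E'
from h import *
to((0.487,0.305,0.143))
from cell import viewer
for n in("scene","top"):
    c=viewer.capture(n); cv2.imwrite(f"pics/{n}13.png",c["color"][:,:,::-1])
    if n=="scene": cv2.imwrite(f"pics/{n}13c.png",cv2.resize(c["color"][120:300,290:540,::-1],None,fx=3,fy=3))
E
```

```text
clock: 20.75
ee_pos: [0.4883, 0.3065, 0.3023]
orientation: [[0.993, 0.122, 0.005], [0.122, -0.993, 0.002], [0.005, -0.001, -1.0]]
contact_force: [0.3, -0.9, -0.3]
gripper_width: 0.0909
t 20.75 pos [0.4883 0.3065 0.3023] w 0.0909 F [ 0.3 -0.9 -0.3]
shift mm [ -2.2   1.6 159.3] rotvec [-0.0015 -0.0047  0.0001]
```

View pics/scene13c.png

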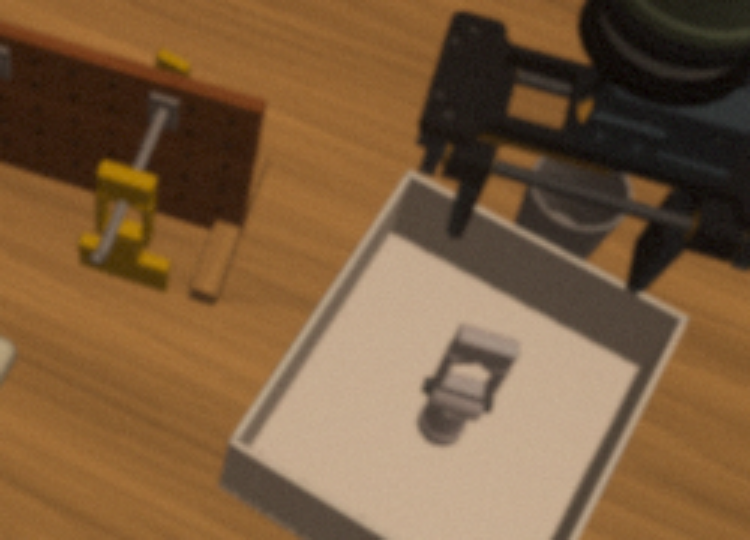

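View pics/top13.png

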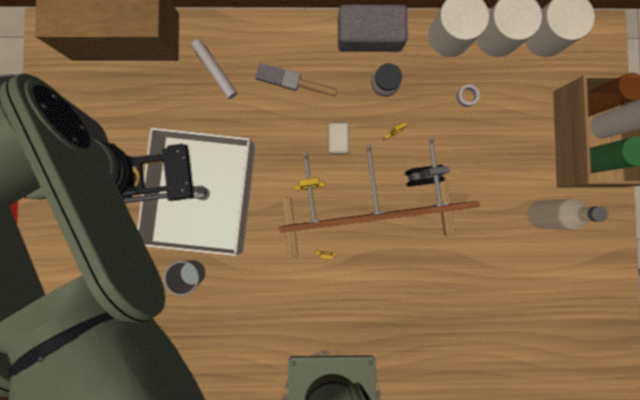

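The joint stands upright in the bin (block at (488,340), foot at (442,425)). The scraper hangs on the spare hook, with its block at (127,180) and the tip visible in front. I'll do one numeric check and hand in.

```bash
python3 - <<'E'
from h import *
from cell import sign_off
print("joint top",plane("scene",(488/3+290,338/3+120),0.151))
print("scraper top",tri((128/3+290-.3,172/3+120-.3),(309.5,182.5)))
to((0.487,0.305,0.143))
sign_off()
E
```

```text
joint top [0.48891915 0.30616118 0.151     ]
scraper top (array([0.49802904, 0.04951473, 0.17617635]), [array([-0.2, -0. ]), array([-0.3,  0.1])])
t 20.85 pos [0.4878 0.3062 0.3007] w 0.0915 F [-0.8  0.5  0.3]
shift mm [ -1.3   1.1 157.7] rotvec [-0.0001 -0.0018  0.0001]
the job is handed in; nothing more can be done
```

I hung the scraper on the empty hook and let it go while the pole joint still hung in place. Then I took the joint off its hook, lowered it to the bin floor, released it, backed off and handed in at about 21 s.

Last checks:
- **Scraper:** it hangs upright with the rod through its slot, about 11 mm ahead of the hook's mid-point and 1 mm off the rod sideways. Its top triangulated at 0.176 m, against 0.180 m expected; I put the 4 mm down to hand-picked pixels.
- **Joint:** it stands upright within about 3 mm of the bin centre. The vertical force changed from -2 N to +1 N before release, so its foot was on the floor. Its height after release was judged from the picture, not measured from two views, because the gripper hid it in the top view.
- **Gripper:** it was open and about 0.13 m above the joint, with no contact force beyond sensor noise. No check failed.

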